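Reset the amber meter dock through its covered well

ROBOT

A 7-joint arm with a two-finger parallel gripper is mounted at the origin on a cart in front of the work surface, level with it; the furniture and walls round the work are solid. World frame = base frame: x ahead of the robot, y to its left, z up, the work surface at z = 0. Lengths are in m, angles in degrees, forces in N, time in s.
With the tool pointing down it reaches from about 0.425 to 0.8 m from the base axis. Payload 8.3 kg.
Tool frame: the origin (TCP) lies at the centre of the arm's flange, where the gripper is bolted on; the fingertips stand 173 mm ahead of it and the grasp point (between the pads) lies 155 mm ahead of it; z points along the fingers, y is the line along which they close (so a half turn about z gives the same grasp; the last joint's range is limited). The gripper opens to 85 mm and grips with 20 to 120 N. Pads are 22 mm wide; open, the fingers measure 114 mm over their backs; the gripper's body (76 mm by 85 mm) begins 54 mm behind the grasp point. The pads swing forward as they close: fully open they stand 13 mm farther back than shut.
Start: joints at [63.318, 21.967, 0.94, 78.501, -0.361, 79.538, -2.664], TCP at [0.245, -0.575, 0.405] pointing down, gripper open.
Joint ranges: [-169.22, 169.22], [-14.56, 117.87], [-87.37, 89.26], [10.42, 133.3], [-82.24, 262.24], [0.94, 117.77], [-172.7, 172.7]. Speed limits (degrees/s): [136.94, 136.94, 172.46, 172.46, 180, 180, 180].

INTERFACE

Orientations are given as a 3x3 rotation matrix whose columns are the frame's x, y, z axes.
In Python, from plant import robot, viewer gives the robot as it stands (robot), with the cameras (viewer).
- The arm moves only by the shell command python3 nudge.py 'ROWS'. ROWS is rows parted by semicolons, their numbers by spaces, 1 to 10 of them, each of 7 numbers: a rotation vector rx, ry, rz in degrees, then dx, dy, dz in m, then the finger opening in m; each row shifts and turns the commanded pose from where the row before left it, along the tool's axes as they then stand; what a row does not reach is not made up. A row lasts 1/12 s, in which the tool goes at most 0.0417 m and 7.16 degrees, less where a joint would pass 70% of its speed; a pose out of reach is approached as far as the arm can. The fingers move at their own pace and stop on an object; the grip force is fixed at half the most. Time passes only in rows, so rows that do not move let the fingers close. It prints the time, the measured TCP pose, the force, the opening and the grip force at its end.
- robot.get_state(): the state, without advancing time (a new reading comes with each control period).
- viewer.camera(name): name is "side" or "top" or "wrist"; returns a dict with "color" (420x560x3 uint8, red, green, blue), "camera_matrix" (3x3 intrinsics, pixels), "rvec" (rotation vector, rad) and "tvec" (3), from world to camera coordinates, as OpenCV has them; the wrist camera has in their place "hand_eye" (4x4, takes a point from camera to tool coordinates, whose origin is the TCP and whose axes are the flange's). Camera axes: x right, y down, z forward; pixel columns grow to the right and rows downward; lengths in m; the calibration is good to about 2 mm. A picture is of the moment at which its call begins: read the wrist's pose just before it. There is no depth.
- robot.sign_off(): hands the job in; it is judged then, once.
The state is a dict: "time_s": time; "joints": joint angles; "joint_vel": joint speeds; "joint_torque": joint torques, N m; "tcp_pos": TCP position; "eef_rot": TCP orientation; "force": force on the tool from outside, world axes, zero at the start; "torque": the same for the moment, N m; "gripper_width": finger opening in m; "grasp_force": force on a finger pad.
Only numpy, scipy, OpenCV 4.12 (cv2) and the standard library are available. Lean on these libraries where they do the work, as an engineer would, in place of code of your own. Each camera call takes 0.05 s, during which the arm holds its last target. There are 200 camera calls.

TASK

Reset the meter dock whose status lamps are amber: with a fingertip push its blue sliding cover fully open, press the sunken red key in the well all the way down and keep it down for two seconds, then let it come up and push the cover fully shut again. Only push and press: do not pinch the cover's rib, and leave the green dock's cover and key, both meters and the tube, vial and cup where they are.

Things in the scene. Friction and masses are not known exactly. Their poses are not given: they have to be found in the camera images.
- dock_amber: White desktop meter dock, the dock to be reset: its two status lamps (bars 44 x 14 mm on the top, left and right of the meter) are amber. Fixed, 150 (x) x 140 (y) x 46 mm high. Origin: centre of the underside; x to the back, where the meter lies in a cradle, y left, z up. The blue cover on the front half runs along y between grey rails 8 mm high, 57 mm apart; a stop 6 mm high at y = +61 mm.
- dock_amber_well (a point): Centre of the mouth of the round well in this dock's top (46 mm above the trolley, at x = -36, y = +33 mm in the dock; same axes as the dock). The well is 46 mm in diameter and straight; the key stands on its axis, with its top 20 mm below the mouth.
- dock_amber_key (a joint): Travel of the red round key at the bottom of the well, in m: 0 = up, 0.007 = fully down. Spring return; about 2.5 N to start it, 6 N fully down.
- dock_amber_key_top (a point): Centre of the top of the red key (26 mm in diameter); moves with the key; z up.
- dock_amber_cover (a joint): Position of the blue cover, in m: 0 = shut (cover centred on the well), 0.056 = fully open (cover shifted 56 mm towards the dock's -y, well wholly clear). May start up to 0.012 open. Slides with 1.2 N of friction and stays where it is left; it cannot be lifted off.
- dock_amber_rib (a point): Top centre of the upright push rib across the middle of the blue cover; moves with it; axes as the dock. Cover plate 56 (x) x 52 (y) mm, its top face 51.5 mm above the trolley; rib 40 mm long (x), 11 mm thick (y), its top 66.5 mm above the trolley. Push its left (+y) face to open, its right (-y) face to shut.
- meter_amber: Dark blue hand-held glucose meter, 80 x 55 x 19 mm, lying loose in the cradle of the amber dock, long side along the dock's y, top about 59 mm above the trolley. Origin: centre of the underside.
- dock_green: White desktop meter dock, twin to be left alone: its two status lamps (bars 44 x 14 mm on the top, left and right of the meter) are green. Fixed, 150 (x) x 140 (y) x 46 mm high. Origin: centre of the underside; x to the back, where the meter lies in a cradle, y left, z up. The blue cover on the front half runs along y between grey rails 8 mm high, 57 mm apart; a stop 6 mm high at y = +61 mm.
- dock_green_well (a point): Centre of the mouth of the round well in this dock's top (46 mm above the trolley, at x = -36, y = +33 mm in the dock; same axes as the dock). The well is 46 mm in diameter and straight; the key stands on its axis, with its top 20 mm below the mouth.
- dock_green_key (a joint): Travel of the red round key at the bottom of the well, in m: 0 = up, 0.007 = fully down. Spring return; about 2.5 N to start it, 6 N fully down.
- dock_green_key_top (a point): Centre of the top of the red key (26 mm in diameter); moves with the key; z up.
- dock_green_cover (a joint): Position of the blue cover, in m: 0 = shut (cover centred on the well), 0.056 = fully open (cover shifted 56 mm towards the dock's -y, well wholly clear). May start up to 0.012 open. Slides with 1.2 N of friction and stays where it is left; it cannot be lifted off.
- dock_green_rib (a point): Top centre of the upright push rib across the middle of the blue cover; moves with it; axes as the dock. Cover plate 56 (x) x 52 (y) mm, its top face 51.5 mm above the trolley; rib 40 mm long (x), 11 mm thick (y), its top 66.5 mm above the trolley. Push its left (+y) face to open, its right (-y) face to shut.
- meter_green: Dark blue hand-held glucose meter, 80 x 55 x 19 mm, lying loose in the cradle of the green dock, long side along the dock's y, top about 59 mm above the trolley. Origin: centre of the underside.
- strip_tube: White test-strip tube with blue cap, 26 mm in diameter, 44 mm high, standing loose between the docks. Origin: centre of the underside.
- vial: Small clear vial with red cap, 23 mm in diameter, 47 mm high, standing loose between the docks. Origin: centre of the underside.
- cup: White specimen cup with yellow lid, 62 mm in diameter, 64 mm high, standing loose on the left, behind the docks. Origin: centre of the underside.

How it is judged (in metres and radians):
On the way, in this order (a step that is already met when the one before it is completed fails the run):
1. the amber dock's cover is pushed open (value of joint dock_amber_cover above 0.048 m), for 0.2 s.
2. the amber dock's key is held down (over 5.5 of 7 mm) for at least 1.3 s (value of joint dock_amber_key above 0.0055 m), for 1.3 s.
3. the key is up again and the cover shut (value of joint dock_amber_key below 0.001 m and value of joint dock_amber_cover below 0.004 m), for 0.2 s.
At the end, for the whole second after the job is handed in: The amber dock's cover is shut to within 4 mm and its key is up (within 1 mm); the green dock's key is up and its cover within 6 mm of where it began; both meters lie in their cradles within 15 mm of where they began; tube, vial and cup stand upright within 20 mm of where they began (all of step 3 and value of joint dock_green_key below 0.001 m and distance of dock_green_rib from where it was at the start of the episode below 0.006 m and distance of each of meter_amber, meter_green from where it was at the start of the episode below 0.015 m and distance of each of strip_tube, vial, cup from where it was at the start of the episode below 0.02 m and angle between each of strip_tube, vial, cup's own z axis and vertical below 0.2 rad); the robot touches nothing.
It fails at once if the rib of a cover is pinched (pressed on both halves at once, over 8 N each) ((contact force between the fingers and dock_amber_cover_c1 above 8 N and contact force between the fingers and dock_amber_cover_c2 above 8 N) or (contact force between the fingers and dock_green_cover_c1 above 8 N and contact force between the fingers and dock_green_cover_c2 above 8 N)).
It fails at once if the green dock's key is pressed (over 2 mm) or its cover moved (over 6 mm) (value of joint dock_green_key above 0.002 m or distance of dock_green_rib from where it was at the start of the episode above 0.006 m).
It fails at once if a meter is lifted, pushed or taken from its cradle (over 15 mm) (not (distance of meter_amber from where it was at the start of the episode below 0.015 m) or not (distance of meter_green from where it was at the start of the episode below 0.015 m)).
It fails at once if tube, vial or cup is lifted, shifted (over 20 mm) or knocked over (distance of any of strip_tube, vial, cup from where it was at the start of the episode above 0.02 m or angle between any of strip_tube, vial, cup's own z axis and vertical above 0.5 rad).
It also fails if it takes over 48 s, if anything falls off the work surface, if the arm or the gripper's body presses on something with over 40 N, if the wrist force passes 120 N, or if a joint passes its speed limit or range.

## Working session

There is one attempt and no reset: what is moved stays moved. The work goes in short steps, Python scripts to look and compute and a shell command to move; the robot and the scene stay as the last step left them, time stands still between calls to the robot, and variables do not carry over. Pictures are saved under pics/ and viewed, at most 10 in all, crops included, and the job is handed in when it is done.

```bash
ls; mkdir -p pics; python3 - <<'E'
from plant import robot, viewer
import cv2,numpy as np
s=robot.get_state();print(s['time_s'],s['tcp_pos'],np.round(s['eef_rot'],3),s['gripper_width'])
for n in ['top','side']:
    c=viewer.camera(n);cv2.imwrite(f'pics/{n}0.png',c['color'][:,:,::-1]);print(n,c['camera_matrix'],c['rvec'],c['tvec'])
    np.savez(f'{n}.npz',K=c['camera_matrix'],r=c['rvec'],t=c['tvec'])
E
```

```text
nudge.py
pics
plant.py
0.0 [ 0.24498532 -0.57480357  0.40362662] [[ 0.92   0.392 -0.001]
 [ 0.392 -0.92   0.002]
 [-0.    -0.002 -1.   ]] 0.08526321282836327
top [[411.5502092    0.         284.26798685]
 [  0.         411.5502092  206.59950114]
 [  0.           0.           1.        ]] [ 2.10435513 -2.12221159  0.19865806] [0.0631266  0.54640417 1.10794335]
side [[535.63710323   0.         286.07675208]
 [  0.         535.63710323 209.22152834]
 [  0.           0.           1.        ]] [-0.04597726  2.63028605 -1.70656453] [0.54527136 0.06716805 1.31770942]
```

View pics/top0.png

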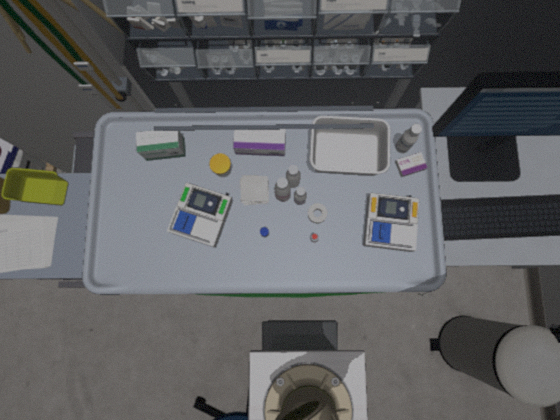

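View pics/side0.png

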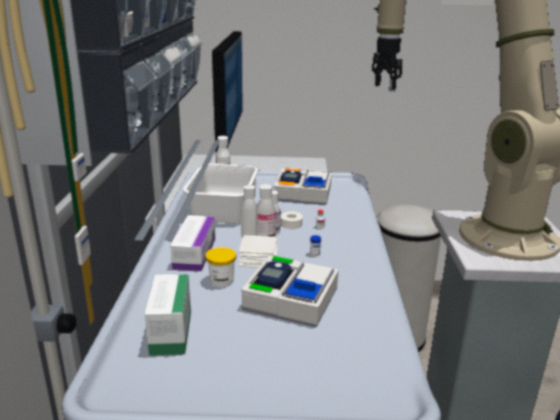

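The top picture shows the amber dock at about (392,222), its blue cover at (380,232); the green dock is at (200,213). I'll enlarge the amber one.

```bash
python3 - <<'E'
import cv2
a=cv2.imread('pics/top0.png')[185:260,350:440]
cv2.imwrite('pics/crop0.png',cv2.resize(a,None,fx=8,fy=8,interpolation=cv2.INTER_CUBIC))
E
```

```text
(no output)
```

View pics/crop0.png

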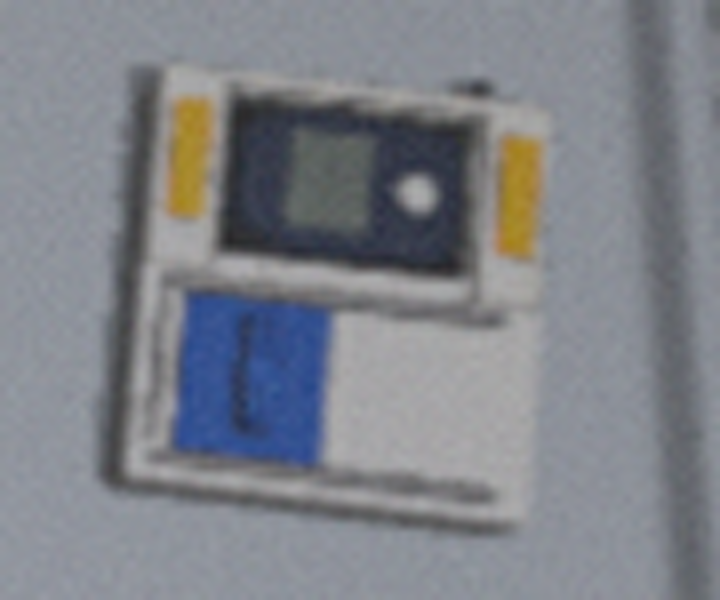

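Amber dock close up, crop pixels: top corners (165,65), (550,105), (525,525), (125,480); cover corners (187,293), (330,308), (322,465), (175,450). The cover is almost shut.

```bash
cat > h.py <<'E'
import numpy as np,cv2
from scipy.optimize import least_squares
def ray(uv,K,R,t,z):
    d=np.c_[cv2.undistortPoints(np.float64(uv).reshape(-1,1,2),K,None).reshape(-1,2),np.ones(len(uv))]@R
    c=-R.T@t; return c+d*((z-c[2])/d[:,2])[:,None]
def fit(loc,w):
    f=lambda p:(loc@np.array([[np.cos(p[2]),np.sin(p[2])],[-np.sin(p[2]),np.cos(p[2])]])+p[:2]-w[:,:2]).ravel()
    return least_squares(f,[*w[:,:2].mean(0),0])
def d2w(p,q):
    c,s=np.cos(p[2]),np.sin(p[2]); return np.array([[c,-s],[s,c]])@q+p[:2]
E
python3 - <<'E'
from h import *
d=np.load('top.npz');R=cv2.Rodrigues(d['r'])[0]
px=lambda a:(np.array(a)+.5)/8-.5+[350,185]
w=ray(px([(165,65),(550,105),(525,525),(125,480)]),d['K'],R,d['t'],.046)
loc=np.array([[75,70],[75,-70],[-75,-70],[-75,70]])/1e3
r=fit(loc,w);print(r.x,np.degrees(r.x[2]),np.abs(r.fun).max())
b=ray(px([(187,293),(330,308),(322,465),(175,450)]),d['K'],R,d['t'],.0515)
c=b[:,:2].mean(0);th=r.x[2];rel=np.array([[np.cos(th),np.sin(th)],[-np.sin(th),np.cos(th)]])@(c-r.x[:2])
print('cover centre in dock',rel,c,'well',d2w(r.x,[-.036,.033]))
E
```

```text
[ 0.5044697  -0.24519943 -0.1275255 ] -7.306673055837864 0.0019638556991699585
cover centre in dock [-0.03553585  0.02940404] [ 0.47296203 -0.2115147 ] well [ 0.47295898 -0.20788892]
```

```bash
python3 nudge.py '0 0 6.08 0 0 0 0;0 0 6.08 0 0 0 0;0 0 6.08 0 0 0 0;0 0 6.08 0 0 0 0;0 0 6.08 0 0 0 0'; python3 nudge.py '0 0 0 .017 -.037 .004 0;0 0 0 .017 -.037 .004 0;0 0 0 .017 -.037 .004 0;0 0 0 .017 -.037 .004 0;0 0 0 .017 -.037 .004 0;0 0 0 .017 -.037 .004 0;0 0 0 .017 -.037 .004 0;0 0 0 .017 -.037 .004 0;0 0 0 .017 -.037 .004 0;0 0 0 .017 -.037 .004 0'; python3 nudge.py '0 0 0 0 0 0 0;0 0 0 0 0 0 0'
python3 - <<'E'
from plant import robot, viewer
import cv2,numpy as np
s=robot.get_state();c=viewer.camera('wrist');cv2.imwrite('pics/w1.png',c['color'][:,:,::-1])
np.savez('w1.npz',K=c['camera_matrix'],H=c['hand_eye'],p=s['tcp_pos'],R=s['eef_rot'])
print(c['camera_matrix'],c['hand_eye'],s['tcp_pos'],s['eef_rot'],s['gripper_width'],s['force'])
E
```

```text
time_s: 0.52
tcp_pos: [0.245, -0.5749, 0.4041]
eef_rot: [[0.991, -0.133, -0.0], [-0.133, -0.991, 0.001], [-0.001, -0.001, -1.0]]
force: [-0.3, -0.5, -0.1]
gripper_width: 0.0255
grasp_force: 0.0
time_s: 1.35
tcp_pos: [0.4613, -0.2277, 0.3644]
eef_rot: [[0.992, -0.128, -0.0], [-0.128, -0.992, 0.0], [-0.0, -0.0, -1.0]]
force: [0.6, -1.0, -0.1]
gripper_width: 0.0002
grasp_force: 0.0
time_s: 1.52
tcp_pos: [0.462, -0.2267, 0.3641]
eef_rot: [[0.993, -0.121, -0.001], [-0.121, -0.993, 0.001], [-0.001, -0.001, -1.0]]
force: [0.0, -0.2, -0.2]
gripper_width: -0.0001
grasp_force: 0.0
[[299.74482421   0.         279.4097012 ]
 [  0.         299.74482421 211.61854583]
 [  0.           0.           1.        ]] [[-7.16717870e-04 -9.49925233e-01 -3.12476459e-01  7.95981860e-02]
 [ 9.99999736e-01 -7.17774380e-04 -1.11642603e-04  1.16983750e-03]
 [-1.18235471e-04 -3.12476457e-01  9.49925497e-01  3.03289030e-02]
 [ 0.00000000e+00  0.00000000e+00  0.00000000e+00  1.00000000e+00]] [ 0.46199586 -0.22671211  0.36413915] [[ 9.92624479e-01 -1.21227490e-01 -7.34595239e-04]
 [-1.21226503e-01 -9.92624064e-01  1.26606493e-03]
 [-8.82658785e-04 -1.16767463e-03 -9.99998929e-01]] -0.00014890861896287467 [ 0.02811038 -0.20987388 -0.18198623]
```

View pics/w1.png

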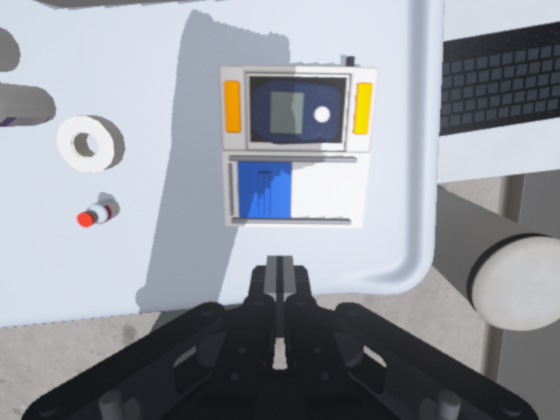

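Wrist view: amber dock with top corners near (221,67), (377,68), (365,227), (226,226); cover at (239–292, 161–219); the closed fingertips reach (280,258). I'll enlarge it for accuracy.

```bash
python3 - <<'E'
import cv2
a=cv2.imread('pics/w1.png')[140:240,210:380]
cv2.imwrite('pics/crop1.png',cv2.resize(a,None,fx=4.5,fy=4.5,interpolation=cv2.INTER_CUBIC))
E
```

```text
(no output)
```

View pics/crop1.png

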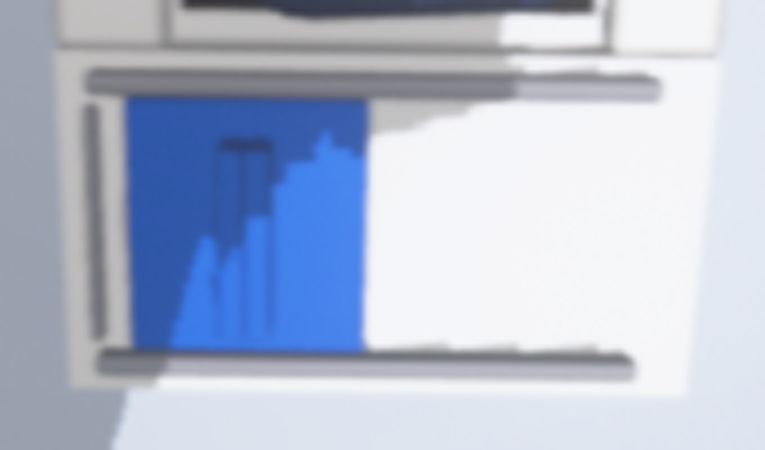

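Cover corners in this crop: (125,97), (368,97), (364,352), (134,350). The rib is split into left and right halves at column 243, and the dock's front corners are (72,387), (688,395).

```bash
python3 - <<'E'
from h import *
d=np.load('w1.npz')
T=np.eye(4);T[:3,:3]=d['R'];T[:3,3]=d['p'];I=np.linalg.inv(T@d['H']);R,t=I[:3,:3],I[:3,3]
px=lambda a:(np.array(a)+.5)/4.5-.5+[210,140]
w=ray(np.r_[[(221,67),(377,68)],px([(688,395),(72,387)])],d['K'],R,t,.046)
loc=np.array([[75,70],[75,-70],[-75,-70],[-75,70]])/1e3
r=fit(loc,w);print(r.x,np.degrees(r.x[2]),np.round(r.fun,4))
b=ray(px([(125,97),(368,97),(364,352),(134,350)]),d['K'],R,t,.0515)
cl=np.array([[28,26],[28,-26],[-28,-26],[-28,26]])/1e3
q=fit(cl,b);print('cover',q.x,np.degrees(q.x[2]),np.round(q.fun,4))
th=r.x[2];M=np.array([[np.cos(th),np.sin(th)],[-np.sin(th),np.cos(th)]])
print('cover in dock',M@(q.x[:2]-r.x[:2]),'well',d2w(r.x,[-.036,.033]),'tcp in dock',M@(d['p'][:2]-r.x[:2]),'tool yaw',np.degrees(np.arctan2(d['R'][1,0],d['R'][0,0])))
E
```

```text
[ 0.50240793 -0.24868349 -0.13401308] -7.678383674842954 [ 0.0014  0.0019  0.0001 -0.0019 -0.0006  0.0003 -0.0009 -0.0004]
cover [ 0.47183285 -0.2143266  -0.1273425 ] -7.296187993735338 [ 0.0001  0.0006 -0.0003 -0.0006  0.0001 -0.0005  0.0001  0.0005]
cover in dock [-0.03489144  0.02996363] well [ 0.47113993 -0.21116934] tcp in dock [-0.04298537  0.01637483] tool yaw -6.962895539907607
```

```bash
python3 nudge.py '0 0 .4 .0035 -.0205 0 0;0 0 0 .0035 -.0205 0 0;0 0 0 0 0 .035 0;0 0 0 0 0 .035 0;0 0 0 0 0 .035 0;0 0 0 0 0 .02 0;0 0 0 0 0 .008 0;0 0 0 0 0 0 0'
python3 - <<'E'
from plant import robot, viewer
import cv2,numpy as np
from h import *
s=robot.get_state();print(s['tcp_pos'],s['force'])
th=np.radians(-7.4);M=np.array([[np.cos(th),np.sin(th)],[-np.sin(th),np.cos(th)]]);print(M@(s['tcp_pos'][:2]-[.5032,-.248]))
c=viewer.camera('wrist');cv2.imwrite('pics/w2.png',c['color'][:,:,::-1])
E
```

```text
time_s: 2.23
tcp_pos: [0.4718, -0.1911, 0.2299]
eef_rot: [[0.991, -0.137, -0.004], [-0.137, -0.991, 0.001], [-0.004, -0.001, -1.0]]
force: [-0.3, 0.3, 1.1]
gripper_width: 0.0001
grasp_force: 0.0
[ 0.4717566  -0.19111279  0.22986407] [-0.32652146  0.28847876  1.0815273 ]
[-0.03850833  0.05236364]
```

View pics/w2.png

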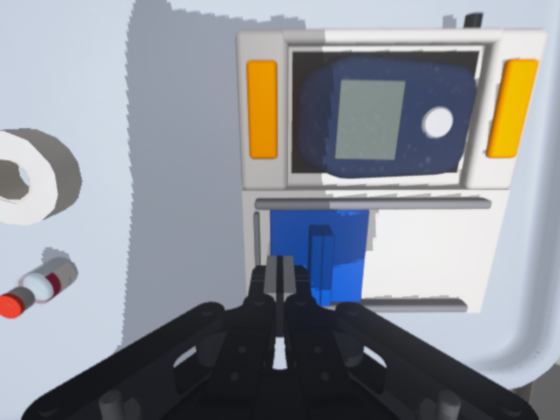

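Fingers stand left of the rib (rib at about (320,265), tips at (280,262)), clear of it and of the stop. Push open.

```bash
python3 nudge.py '0 0 0 .002 .01 0 0;0 0 0 0 .01 0 0;0 0 0 0 .01 0 0;0 0 0 0 .01 0 0;0 0 0 0 .008 0 0;0 0 0 0 0 0 0'
python3 nudge.py '0 0 0 0 .002 0 0;0 0 0 0 .002 0 0;0 0 0 0 0 0 0'
```

```text
time_s: 2.78
tcp_pos: [0.469, -0.2411, 0.2334]
eef_rot: [[0.99, -0.137, 0.004], [-0.137, -0.991, -0.003], [0.004, 0.002, -1.0]]
force: [1.2, -2.2, 6.6]
gripper_width: -0.0
grasp_force: 3.3
time_s: 3.03
tcp_pos: [0.4687, -0.2436, 0.2334]
eef_rot: [[0.991, -0.136, 0.004], [-0.136, -0.991, -0.002], [0.004, 0.002, -1.0]]
force: [1.5, -1.1, 6.5]
gripper_width: -0.0002
grasp_force: 3.4
```

```bash
python3 - <<'E'
from plant import robot, viewer
import cv2
c=viewer.camera('wrist');cv2.imwrite('pics/w3.png',c['color'][:,:,::-1])
E
```

```text
(no output)
```

View pics/w3.png

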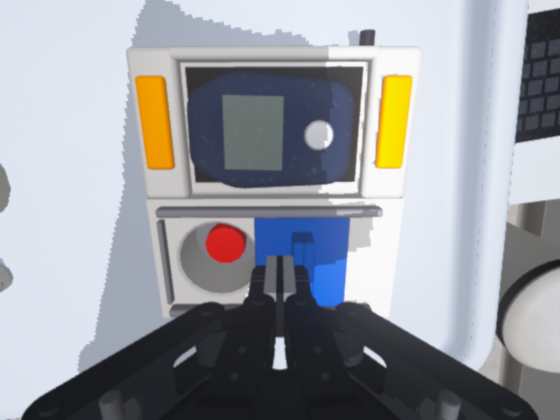

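The cover has opened: the red key at (226,243) is visible, the rib is at (303,255) just right of the fingers. The tips rest on the plate (6.5 N up), so I'll rise 5 mm and push on to the stop.

```bash
python3 nudge.py '0 0 0 0 0 -.005 0;0 0 0 0 .004 0 0;0 0 0 0 0 0 0;0 0 0 0 0 0 0';python3 nudge.py '0 0 0 0 .003 0 0;0 0 0 0 .002 0 0;0 0 0 0 0 0 0;0 0 0 0 0 0 0'
```

```text
time_s: 3.42
tcp_pos: [0.4671, -0.2464, 0.2366]
eef_rot: [[0.991, -0.135, -0.001], [-0.135, -0.991, -0.0], [-0.001, 0.0, -1.0]]
force: [-0.1, 0.7, -0.4]
gripper_width: -0.0001
grasp_force: 0.0
time_s: 3.75
tcp_pos: [0.4667, -0.2508, 0.2365]
eef_rot: [[0.991, -0.135, -0.0], [-0.135, -0.991, 0.0], [-0.0, -0.0, -1.0]]
force: [-0.6, -0.4, 0.3]
gripper_width: 0.0004
grasp_force: 0.0
```

```bash
python3 nudge.py '0 0 0 0 .002 0 0;0 0 0 0 .002 0 0;0 0 0 0 0 0 0';python3 nudge.py '0 0 0 0 .002 0 0;0 0 0 0 .002 0 0;0 0 0 0 0 0 0';python3 - <<'E'
from plant import robot, viewer
import cv2
c=viewer.camera('wrist');cv2.imwrite('pics/w4.png',c['color'][:,:,::-1])
E
```

```text
time_s: 4.0
tcp_pos: [0.4667, -0.2529, 0.2365]
eef_rot: [[0.991, -0.133, -0.001], [-0.133, -0.991, 0.003], [-0.001, -0.003, -1.0]]
force: [-0.1, 7.3, 1.7]
gripper_width: -0.0001
grasp_force: 3.4
time_s: 4.25
tcp_pos: [0.4668, -0.254, 0.2364]
eef_rot: [[0.992, -0.13, -0.001], [-0.13, -0.992, 0.007], [-0.002, -0.007, -1.0]]
force: [-0.8, 17.8, 7.6]
gripper_width: 0.0
grasp_force: 8.4
```

View pics/w4.png

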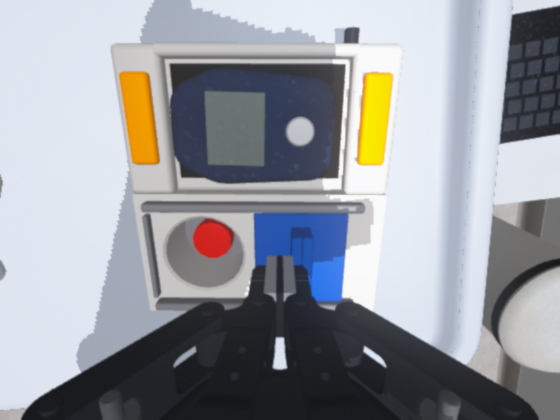

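Cover at its stop (force rose to 18 N), well wholly clear: mouth about (165–245, 212–290), key centre (213,239). Back off and locate the well from this image.

```bash
python3 - <<'E'
from h import *
from plant import robot, viewer
s=robot.get_state();H=np.load('w1.npz')['H'];K=np.load('w1.npz')['K']
T=np.eye(4);T[:3,:3]=s['eef_rot'];T[:3,3]=s['tcp_pos'];I=np.linalg.inv(T@H);R,t=I[:3,:3],I[:3,3]
a=cv2.imread('pics/w4.png');m=((a[:,:,2]>150)&(a[:,:,1]<60)&(a[:,:,0]<60)).astype(np.uint8)
n,l,st,ce=cv2.connectedComponentsWithStats(m);i=1+st[1:,4].argmax();print(ce[i],st[i])
k=ray([ce[i]],K,R,t,.026)[0];f=ray([(205,251)],K,R,t,.046)[0];print('key',k,'mouth',f)
for p in (k,f):print('tool delta',s['eef_rot'].T@(p-s['tcp_pos']))
E
python3 nudge.py '0 0 0 0 -.006 0 0;0 0 0 0 0 -.02 0;0 0 0 0 0 -.01 0;0 0 0 0 0 0 0'
```

```text
[211.73597679 239.27079304] [ 193  222   38   35 1034]
key [ 0.47332835 -0.21005336  0.026     ] mouth [ 0.47448497 -0.21074513  0.046     ]
tool delta [ 0.00128313 -0.04307395  0.21069743]
tool delta [ 0.00247744 -0.04266562  0.19069186]
time_s: 4.63
tcp_pos: [0.4675, -0.2533, 0.2693]
eef_rot: [[0.991, -0.135, 0.004], [-0.135, -0.991, -0.003], [0.005, 0.002, -1.0]]
force: [-0.1, -1.4, 0.2]
gripper_width: 0.0
grasp_force: 0.0
```

```bash
python3 nudge.py '0 0 0 0 -.022 0 0;0 0 0 0 -.0215 0 0;0 0 0 0 0 0 0;0 0 0 0 0 0 0'
```

```text
time_s: 4.97
tcp_pos: [0.4726, -0.2086, 0.2664]
eef_rot: [[0.991, -0.132, 0.0], [-0.132, -0.991, 0.0], [0.0, -0.0, -1.0]]
force: [-0.1, -0.1, -0.2]
gripper_width: 0.0001
grasp_force: 0.0
```

```bash
python3 nudge.py '0 0 0 0 .0015 .02 0;0 0 0 0 0 .02 0;0 0 0 0 0 .01 0;0 0 0 0 0 0 0;0 0 0 0 0 0 0';python3 nudge.py '0 0 0 0 0 .004 0;0 0 0 0 0 .003 0;0 0 0 0 0 .003 0;0 0 0 0 0 0 0'
```

```text
time_s: 5.38
tcp_pos: [0.472, -0.2116, 0.2164]
eef_rot: [[0.991, -0.135, -0.001], [-0.135, -0.991, 0.0], [-0.001, -0.0, -1.0]]
force: [0.1, -0.0, 0.1]
gripper_width: -0.0001
grasp_force: 0.0
time_s: 5.72
tcp_pos: [0.4722, -0.211, 0.2065]
eef_rot: [[0.991, -0.134, -0.0], [-0.134, -0.991, 0.0], [-0.0, -0.0, -1.0]]
force: [-0.5, -0.5, 0.5]
gripper_width: -0.0
grasp_force: 0.0
```

```bash
python3 nudge.py '0 0 0 0 0 .003 0;0 0 0 0 0 .003 0;0 0 0 0 0 0 0';python3 nudge.py '0 0 0 0 0 .003 0;0 0 0 0 0 0 0'
```

```text
time_s: 5.97
tcp_pos: [0.472, -0.2109, 0.2002]
eef_rot: [[0.991, -0.134, -0.001], [-0.134, -0.991, 0.0], [-0.001, -0.0, -1.0]]
force: [-0.3, -0.3, 0.1]
gripper_width: 0.0005
grasp_force: 0.0
time_s: 6.13
tcp_pos: [0.4723, -0.2109, 0.1976]
eef_rot: [[0.991, -0.134, 0.0], [-0.134, -0.991, 0.0], [0.0, -0.0, -1.0]]
force: [-0.9, -0.2, 2.6]
gripper_width: -0.0002
grasp_force: 1.6
```

```bash
python3 nudge.py '0 0 0 0 0 .003 0;0 0 0 0 0 .003 0;0 0 0 0 0 .003 0;0 0 0 0 0 0 0;0 0 0 0 0 0 0';python3 nudge.py '0 0 0 0 0 .003 0;0 0 0 0 0 .001 0;0 0 0 0 0 0 0'
```

```text
time_s: 6.55
tcp_pos: [0.4725, -0.211, 0.192]
eef_rot: [[0.991, -0.134, 0.001], [-0.134, -0.991, -0.001], [0.001, 0.001, -1.0]]
force: [-16.0, 6.1, 41.9]
gripper_width: 0.0001
grasp_force: 20.8
time_s: 6.8
tcp_pos: [0.4726, -0.211, 0.1915]
eef_rot: [[0.991, -0.135, 0.001], [-0.135, -0.991, -0.002], [0.002, 0.002, -1.0]]
force: [-31.7, 13.1, 81.2]
gripper_width: 0.0001
grasp_force: 40.6
```

The key is bottomed; ease the force and hold.

```bash
Z='0 0 0 0 0 0 0'; python3 nudge.py '0 0 0 0 0 -.0055 0;0 0 0 0 0 0 0;0 0 0 0 0 0 0;0 0 0 0 0 0 0;0 0 0 0 0 0 0;0 0 0 0 0 0 0;0 0 0 0 0 0 0;0 0 0 0 0 0 0;0 0 0 0 0 0 0;0 0 0 0 0 0 0'; python3 nudge.py '0 0 0 0 0 0 0;0 0 0 0 0 0 0;0 0 0 0 0 0 0;0 0 0 0 0 0 0;0 0 0 0 0 0 0;0 0 0 0 0 0 0;0 0 0 0 0 0 0;0 0 0 0 0 0 0;0 0 0 0 0 0 0;0 0 0 0 0 0 0'; python3 nudge.py '0 0 0 0 0 0 0;0 0 0 0 0 0 0;0 0 0 0 0 0 0;0 0 0 0 0 0 0;0 0 0 0 0 0 0;0 0 0 0 0 0 0;0 0 0 0 0 0 0;0 0 0 0 0 0 0'
```

```text
time_s: 7.63
tcp_pos: [0.4728, -0.2111, 0.1923]
eef_rot: [[0.991, -0.134, 0.002], [-0.134, -0.991, -0.001], [0.002, 0.001, -1.0]]
force: [-7.8, 3.3, 23.9]
gripper_width: 0.0003
grasp_force: 11.9
time_s: 8.47
tcp_pos: [0.4728, -0.2111, 0.1923]
eef_rot: [[0.991, -0.134, 0.002], [-0.134, -0.991, -0.001], [0.002, 0.001, -1.0]]
force: [-7.8, 2.5, 25.0]
gripper_width: -0.0004
grasp_force: 11.9
time_s: 9.13
tcp_pos: [0.4728, -0.2111, 0.1923]
eef_rot: [[0.991, -0.134, 0.002], [-0.134, -0.991, -0.001], [0.002, 0.001, -1.0]]
force: [-8.3, 2.6, 23.5]
gripper_width: 0.0001
grasp_force: 11.9
```

```bash
python3 nudge.py '0 0 0 0 0 -.02 0;0 0 0 0 0 -.025 0;0 0 0 0 0 -.03 0;0 0 0 0 .03 0 0;0 0 0 0 .03 0 0;0 0 0 0 .025 0 0;0 0 0 0 0 0 0;0 0 0 0 0 0 0'
python3 - <<'E'
from plant import robot, viewer
import cv2
c=viewer.camera('wrist');cv2.imwrite('pics/w5.png',c['color'][:,:,::-1])
E
```

```text
time_s: 9.8
tcp_pos: [0.46, -0.2969, 0.2647]
eef_rot: [[0.99, -0.138, -0.001], [-0.138, -0.99, -0.0], [-0.001, 0.0, -1.0]]
force: [0.0, 0.9, 0.4]
gripper_width: -0.0
grasp_force: 0.0
```

View pics/w5.png

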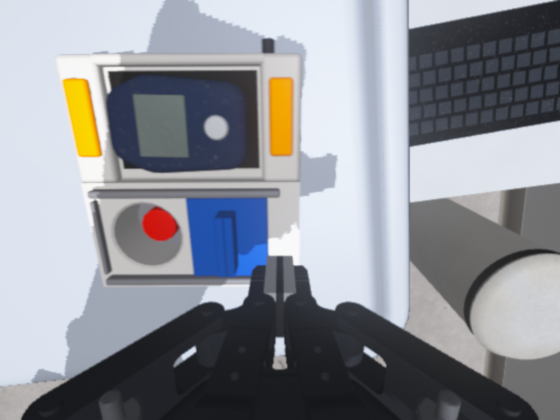

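Key is up again, the fingers hang right of the rib (rib at (228,243), tips at (280,262)). Lower and push shut.

```bash
python3 nudge.py '0 0 0 0 0 .02 0;0 0 0 0 0 .009 0;0 0 0 0 0 0 0;0 0 0 0 -.012 0 0;0 0 0 0 -.012 0 0;0 0 0 0 -.012 0 0;0 0 0 0 -.012 0 0;0 0 0 0 -.01 0 0;0 0 0 0 0 0 0;0 0 0 0 0 0 0';python3 nudge.py '0 0 0 0 -.004 0 0;0 0 0 0 -.004 0 0;0 0 0 0 0 0 0'
```

```text
time_s: 10.68
tcp_pos: [0.4691, -0.2366, 0.2367]
eef_rot: [[0.991, -0.132, 0.001], [-0.132, -0.991, 0.0], [0.001, -0.0, -1.0]]
force: [0.1, 0.0, 0.4]
gripper_width: 0.0003
grasp_force: 0.0
time_s: 10.93
tcp_pos: [0.4699, -0.2294, 0.2363]
eef_rot: [[0.991, -0.134, 0.0], [-0.134, -0.991, 0.0], [0.0, -0.0, -1.0]]
force: [0.1, -0.1, -1.1]
gripper_width: 0.0003
grasp_force: 0.0
```

```bash
python3 nudge.py '0 0 0 0 -.003 0 0;0 0 0 0 -.002 0 0;0 0 0 0 0 0 0';python3 nudge.py '0 0 0 0 -.002 0 0;0 0 0 0 -.002 0 0;0 0 0 0 0 0 0'
```

```text
time_s: 11.18
tcp_pos: [0.4705, -0.2245, 0.2363]
eef_rot: [[0.991, -0.134, 0.0], [-0.134, -0.991, 0.0], [0.0, -0.0, -1.0]]
force: [-0.0, 0.3, -0.3]
gripper_width: 0.0001
grasp_force: 0.0
time_s: 11.43
tcp_pos: [0.471, -0.2206, 0.2362]
eef_rot: [[0.991, -0.134, 0.0], [-0.134, -0.991, 0.0], [0.0, -0.0, -1.0]]
force: [-0.7, -0.3, 0.6]
gripper_width: 0.0003
grasp_force: 0.0
```

```bash
python3 nudge.py '0 0 0 0 -.002 0 0;0 0 0 0 -.002 0 0;0 0 0 0 0 0 0';python3 - <<'E'
from plant import robot, viewer
import cv2
c=viewer.camera('wrist');cv2.imwrite('pics/w6.png',c['color'][:,:,::-1])
E
```

```text
time_s: 11.68
tcp_pos: [0.4709, -0.2195, 0.2363]
eef_rot: [[0.991, -0.137, 0.0], [-0.137, -0.991, -0.004], [0.001, 0.004, -1.0]]
force: [0.5, -11.1, -2.4]
gripper_width: 0.0003
grasp_force: 5.3
```

View pics/w6.png

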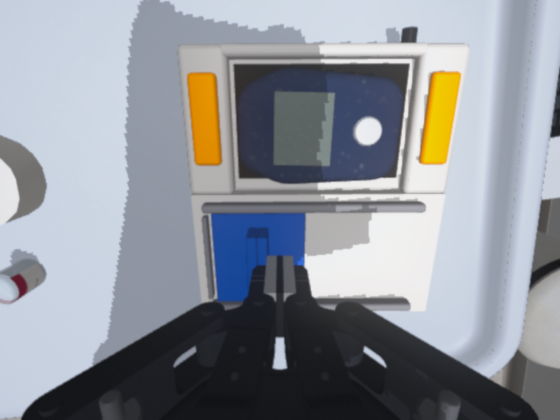

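Cover's left edge (213) is against the stop (208) and the force rose to 11 N: fully shut. Back off, lift, and hand in.

```bash
python3 nudge.py '0 0 0 0 .008 0 0;0 0 0 0 .004 0 0;0 0 0 0 0 -.03 0;0 0 0 0 0 -.04 0;0 0 0 0 0 -.04 0;0 0 0 0 0 0 0;0 0 0 0 0 0 0;0 0 0 0 0 0 0;0 0 0 0 0 0 0;0 0 0 0 0 0 0'; python3 - <<'E'
from plant import robot, viewer
print(robot.get_state()['force'],robot.sign_off())
E
```

```text
time_s: 12.57
tcp_pos: [0.4694, -0.2286, 0.3447]
eef_rot: [[0.991, -0.134, -0.003], [-0.134, -0.991, 0.001], [-0.003, -0.001, -1.0]]
force: [-0.0, 0.0, 0.1]
gripper_width: 0.0004
grasp_force: 0.0
the job is handed in; nothing more can be done
[-0.02051258  0.02518535  0.09617751] None
```

I reset the amber dock and handed the job in at 12.6 s: cover pushed fully open to its stop, key held fully down for over 2 s and released, cover pushed shut against its stop; sign-off returned no verdict.

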